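Hang the parts basket on the wash tank's rim

ROBOT

A 6-joint arm with a two-finger parallel gripper is mounted at the origin on the work surface. World frame = base frame: x ahead of the robot, y to its left, z up, the work surface at z = 0. Lengths are in m, angles in rad, forces in N, time in s.
With the tool pointing down it reaches from about 0.275 to 0.725 m from the base axis. Payload 15.9 kg.
Tool frame: the origin (TCP) lies between the finger pads; the fingertips stand 8 mm ahead of it and the grasp point (between the pads) lies 11 mm behind it; z points along the fingers, y is the line along which they close (so a half turn about z gives the same grasp; the last joint's range is limited). The gripper opens to 85 mm and grips with 20 to 120 N. Pads are 22 mm wide; open, the fingers measure 114 mm over their backs; the gripper's body (76 mm by 85 mm) begins 54 mm behind the grasp point. The pads swing forward as they close: fully open they stand 13 mm farther back than shut.
Start: joints at [-1.245, 0.213, -0.034, 1.323, 0, 1.571], TCP at [0.16, -0.474, 0.239] pointing down, gripper open.
Joint ranges: [-2.98, 2.98], [-0.74, 1.72], [-1.14, 1.35], [-2.1, 2.04], [-1.57, 1.44], [-3.14, 3.14]. Speed limits (rad/s): [1.89, 1.89, 2.39, 2.57, 3.14, 3.14].

INTERFACE

Orientations are given as a rotation vector (axis times angle).
In Python, from rig import bot gives the robot as it stands. The module is installed in compiled form; this text tells all that it offers. Calls block until the motion is done:
- bot.goto(position, orientation): joint-space move of the TCP to a pose.
- bot.line_to(position, attitude=None, speed=0.15, stop_force=None): straight line of the TCP; attitude=None keeps the orientation; speed is the mean speed in m/s. With stop_force (N) it stops when the force on the tool has changed by that much, and returns True; else False.
- bot.set_joints(angles): joint-space move.
- bot.move_gripper(opening): finger opening in m; the grip force is fixed at half the most; returns when the fingers have stopped.
- bot.hold(seconds).
- bot.solve_ik(position, orientation): joint angles nearest the present ones, or None.
- bot.grab_frame(name): name is "scene" or "top" or "wrist"; returns the picture (400x640x3 uint8, red, green, blue); there is no depth.
- bot.get_calibration(name): a dict with "K" (3x3 intrinsics, pixels), "R" (3x3) and "t" (3): a world point X has camera coordinates R X + t. Camera axes: x right, y down, z forward; pixel columns grow to the right and rows downward; lengths in m; the calibration is good to about 2 mm. A picture is of the moment at which its call begins: read the wrist's pose just before it. get_calibration takes no time and is no camera call; for the wrist camera it gives the pose at the moment of the call.
A pose or a line that the arm cannot do raises bot.Unreachable and nothing moves.
- bot.finish_job(): hands the job in; it is judged then, once.
Readings, each from a call of its own:
- bot.current_t(): time.
- bot.current_joint_pos(): joint angles.
- bot.current_joint_velocities(): joint speeds.
- bot.current_joint_efforts(): joint torques, N m.
- bot.current_tcp_pos(): TCP position.
- bot.current_tool_rot(): TCP orientation.
- bot.current_contact_force(): force on the tool from outside, world axes, zero at the start.
- bot.current_ft_torque(): the same for the moment, N m.
- bot.current_opening(): finger opening in m.
- bot.current_grip_force(): force on a finger pad.
Only numpy, scipy, OpenCV 4.12 (cv2) and the standard library are available. Lean on these libraries where they do the work, as an engineer would, in place of code of your own. Each camera call takes 0.05 s, during which the arm holds its last target. There are 200 camera calls.

TASK

Hang the steel parts basket on the wash tank: its bent lip goes over the middle of the tank wall nearest the robot, with the basket inside the tank. Lower it until the lip rests fully on the rim before you let go, and leave it hanging level. Do not bump the build platform or the light bar above the tank, and leave the bottle, beaker and jar where they stand.

Things in the scene. Friction and masses are not known exactly. Their poses are not given: they have to be found in the camera images.
- basket: Open steel basket, 0.2 to 0.4 kg, standing on a white drip tray. Origin: centre of its underside; z up; its -x side, roughly towards the robot, carries lip and handle. Body 60 (x) by 110 (y) by 50 mm high; on the -x side a flat back plate, 80 mm wide, 4 mm thick, rises to 84 mm. Basket and plate share one outer plane at x = -30 mm.
- lip (a point): Middle of the basket's bent lip: basket frame x -34.5, y 0, z 80 mm, axes as the basket's. Here the back plate bends outward: a 4 mm thick bridge (underside at this point's height), then a 4 mm thick leg, 80 mm wide, hanging 16 mm below this point. Free gap between plate and leg 9 mm (4.5 mm either side of this point). Hung, this point lies on the rim.
- handle (a point): Grip point on the basket's black handle: basket frame x -68, y 0, z 122 mm; 34 mm out from and 42 mm above lip. The handle is a bar 14 mm thick (basket y), 20 mm deep, 76 mm long, rising from the lip's bridge and slanting outward, 40 degrees from vertical, along (-0.64, 0, 0.77) in the basket frame. It ends 24 mm beyond this point.
- station: Fixed wash station: black base 200 (x) by 300 (y, -125 to +175) by 30 mm high; column 45 x 35 mm at x 10, y 152, 410 mm high. Origin: at bench height under the tank's usual place; -x side roughly towards the robot. On it a fixed open amber clear tank, outside 140 (x) by 210 (y) by 105 mm high, walls and floor 5 mm, square to the base, centred in y; along x see rim.
- rim (a point): Usual middle of the tank's near (-x) rim: station frame x -67.5, y 0, z 135 mm; centre of the 5 mm wall; axes as the station's. Height is exact, but the tank was put down by hand: along x the real wall is anywhere from 14 mm nearer the robot to 6 mm farther, and this is not reported. Feel for it: press the basket's back plate lightly on the wall's inside.
- platform: Build platform fixed over the tank, not to be bumped: aluminium plate 128 (x) by 150 (y) mm on an arm from the column. Origin: centre of its underside, 135 mm above the rim; axes as the station's. Its near edge (station x -65.5 mm) is almost straight above rim; nothing of it reaches nearer the robot.
- lightbar: Straight light bar fixed across the station above the near rim, not to be bumped: 20 mm (x) by 24 mm high, from y -100 to +140 mm, carried by the column. Origin: on its underside, 235 mm above rim height, 22 mm nearer the robot than rim; axes as the station's. An upright gripper has no room under it: lean it back towards the robot along the handle.
- bottle: Bystander: white plastic bottle, 60 mm across, 160 mm high; origin at the underside.
- beaker: Bystander: glass beaker, 72 mm across, 95 mm high; origin at the underside.
- jar: Bystander: amber jar with black lid, 64 mm across, 75 mm high; origin at the underside.
Mind the look-alikes: they are no part of the job. Several things have the shape of the basket; the one meant has the colours described above.

How it is judged:
By the outcome, as a careful person would: the job done as asked, in the order asked, and still so for the second after the job is handed in, with the robot touching nothing.
It also fails if it takes over 42 s, if anything falls off the work surface, if the arm or the gripper's body presses on something with over 40 N, if the wrist force passes 120 N, or if a joint passes its speed limit or range.

## Working session

There is one attempt and no reset: what is moved stays moved. The work goes in short steps, each a Python script; the robot and the scene stay as the last script left them, time stands still between calls to the robot, and variables do not carry over. Pictures are saved under pics/ and viewed, at most 13 in all, crops included, and the job is handed in when it is done.

```bash
mkdir -p pics; python3 - <<'E'
from rig import bot
import cv2,numpy as np
np.set_printoptions(precision=4,suppress=True)
for n in ["scene","top"]:
    im=bot.grab_frame(n); cv2.imwrite(f"pics/{n}0.png",im[:,:,::-1])
    c=bot.get_calibration(n); print(n,c["K"].tolist(),(-c["R"].T@c["t"]),c["R"])
    np.save(f"{n}0.npy",im)
print(bot.current_t())
E
```

```text
scene [[425.7773511919971, 0.0, 317.21550238037554], [0.0, 425.7773511919971, 200.95818351332642], [0.0, 0.0, 1.0]] [1.2182 0.2528 1.1935] [[-0.3717  0.9283  0.0029]
 [ 0.7513  0.3027 -0.5865]
 [-0.5454 -0.2159 -0.8099]]
top [[393.73881875174806, 0.0, 318.915700708425], [0.0, 393.73881875174806, 195.26034417862115], [0.0, 0.0, 1.0]] [ 0.4191 -0.0342  1.2844] [[-0.0101 -0.9999 -0.0049]
 [-0.9918  0.0106 -0.1273]
 [ 0.1273  0.0036 -0.9919]]
0.1
```

View pics/scene0.png

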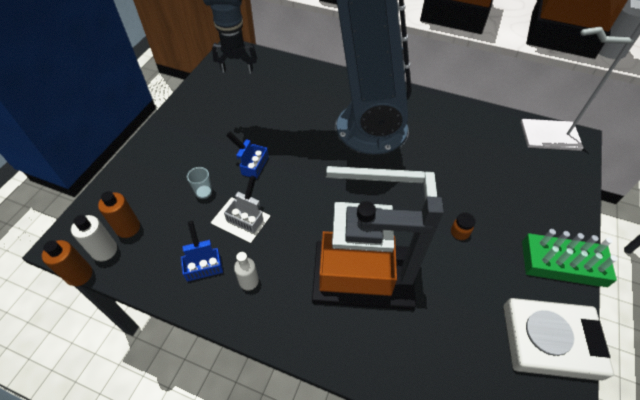

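View pics/top0.png

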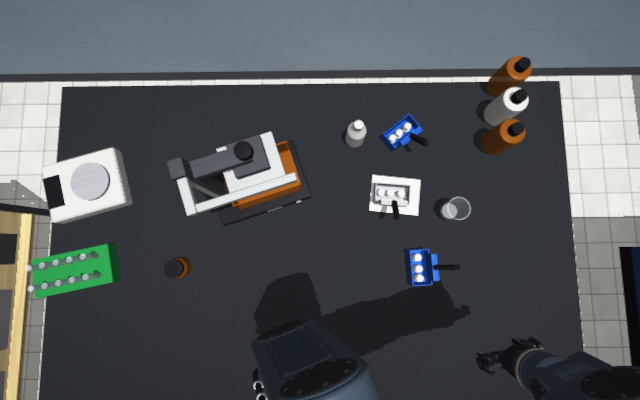

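Candidates with the basket shape are the steel/grey one on the white tray (scene 243,213; top 391,193), a blue one (scene 252,158; top 425,268) and another blue one (scene 201,260; top 404,130). The steel one on the tray is the one meant. Next I'll take a close crop of it and of the station.

```bash
python3 - <<'E'
import cv2,numpy as np
t=np.load("top0.npy")[:,:,::-1];s=np.load("scene0.npy")[:,:,::-1]
def crop(im,x,y,w,h,W,H):
    c=cv2.resize(im[y:y+h,x:x+w],(W,H),interpolation=cv2.INTER_CUBIC)
    return np.clip((c/255.)**0.5*255,0,255).astype(np.uint8)
a=np.vstack([crop(t,165,125,150,100,450,300),crop(s,305,160,150,100*1,450,300)])
b=np.vstack([crop(t,365,170,70,60,350,300),crop(s,205,175,70,60,350,300)])
cv2.imwrite("pics/crop1.png",np.hstack([a,b]))
s2=crop(s,305,210,140,105,800,600); cv2.imwrite("pics/crop2.png",s2)
E
```

```text
(no output)
```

View pics/crop1.png

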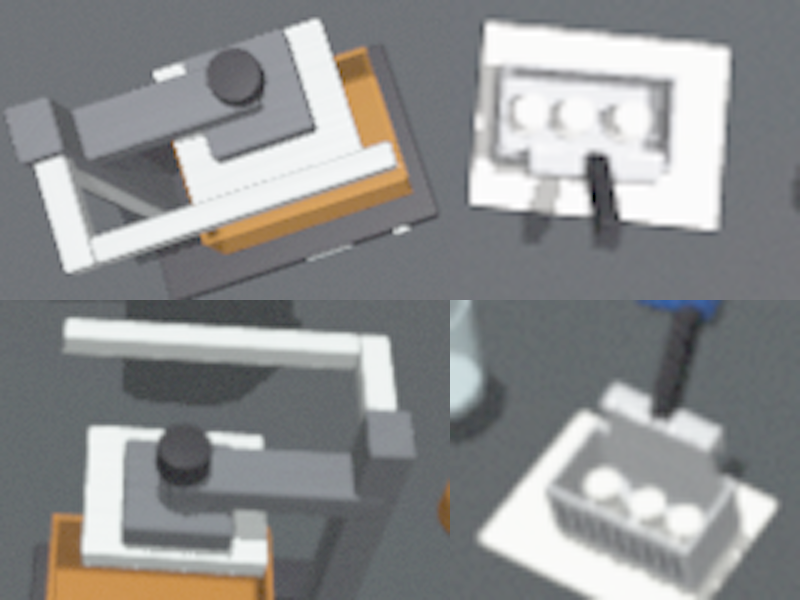

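View pics/crop2.png

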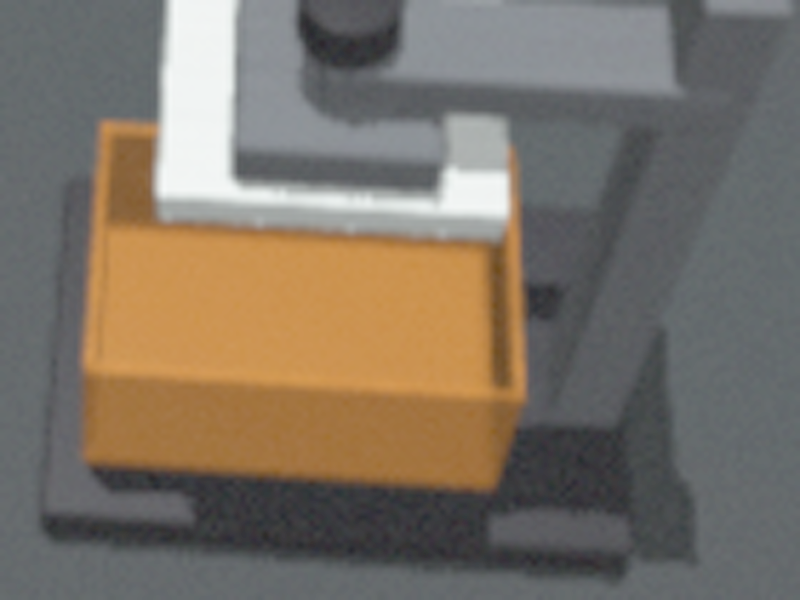

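Steel basket on the tray confirmed: steel body with white parts inside, black handle pointing to the robot. The crops give the light bar end (top px ~295,173), base near-right corner (~311,196) and column top. I'll now estimate the station by least squares over these picked corners, and the basket from its lip and body.

```bash
cat > util.py <<'E'
import numpy as np
from rig import bot
from scipy.optimize import least_squares
from scipy.spatial.transform import Rotation as Ro
np.set_printoptions(precision=4,suppress=True)
def proj(c,X):
    p=(c["R"]@np.asarray(X).T).T+c["t"]; p=p@c["K"].T; return p[:,:2]/p[:,2:]
def world(q,P):  # planar pose x,y,yaw (+z offset) applied to points in mm
    P=np.asarray(P,float)/1000; c,s=np.cos(q[2]),np.sin(q[2])
    return np.c_[q[0]+c*P[:,0]-s*P[:,1], q[1]+s*P[:,0]+c*P[:,1], P[:,2]]
def fit(views,q0):  # views: (calib,[[px,py,X,Y,Z mm]...])
    def f(q): return np.concatenate([(proj(c,world(q,np.array(v)[:,2:]))-np.array(v)[:,:2]).ravel() for c,v in views])
    r=least_squares(f,q0,loss='soft_l1'); return r.x,f(r.x).reshape(-1,2)
def plane(c,px,z):
    d=c["R"].T@np.linalg.solve(c["K"],[px[0],px[1],1]); o=-c["R"].T@c["t"]; return o+d*(z-o[2])/d[2]
E
python3 - <<'E'
from util import *
ct,cs=bot.get_calibration("top"),bot.get_calibration("scene")
T=lambda a:[[165+p[0]/3,125+p[1]/3,*p[2:]] for p in a]
S=lambda a:[[305+p[0]/3,160+(p[1]-300)/3,*p[2:]] for p in a]
S2=lambda a:[[305+p[0]*.175,210+p[1]*.175,*p[2:]] for p in a]
top=T([(390,144,-79.5,-100,394),(396,163,-99.5,-100,394),(7,107,32.5,169.5,410),(52,98,32.5,134.5,410),
 (437,213,-100,-125,30),(382,45,100,-125,30)])
sc=S([(66,319,-99.5,-100,394),(66,353,-79.5,-100,370),(367,412,-12.5,134.5,410),(410,412,-12.5,169.5,410),(415,455,32.5,169.5,410),(370,457,32.5,134.5,410)])+S2([(45,515,100,-125,30),(628,555,100,175,30),(45,535,100,-125,0),(625,578,100,175,0)])
q,r=fit([(ct,top),(cs,sc)],[.55,.2,.2]);print("station",q);print(r)
# tank rim far corners from scene crop2, z=.135
for p in [(100,122),(85,372),(524,398)]:
    w=plane(cs,(305+p[0]*.175,210+p[1]*.175),.135)-np.r_[q[:2],0]
    c,s=np.cos(q[2]),np.sin(q[2]);print("rim st",c*w[0]+s*w[1],-s*w[0]+c*w[1])
# basket: tray corners, body rim & lip corners from top crop
for n,p,z in [("tr",(485,20),.006),("tr",(731,45),.006),("tr",(720,230),.006),("tr",(470,207),.006),
  ("body",(500,68),.056),("body",(672,78),.056),("lipL",(530,147),.09),("lipL2",(528,178),.09),("lipR",(668,152),.09),("lipR2",(662,182),.09),("hbase",(597,158),.09),("htip",(606,238),.146)]:
    print(n,plane(ct,(365+(p[0]-450)/5,170+p[1]/5),z)[:2])
for n,p,z in [("lip",(618,385),.09),("lip",(720,428),.09),("lip",(602,402),.09),("lip",(710,446),.09),("bodyfar",(550,490),.056),("bodyfar",(690,585),.056)]:
    print("s",n,plane(cs,(205+(p[0]-450)/5,175+(p[1]-300)/5),z)[:2])
w=bot.get_calibration("wrist");tp=bot.current_tcp_pos();Rt=Ro.from_rotvec(bot.current_tool_rot()).as_matrix()
print("cam in tool",Rt.T@(-w["R"].T@w["t"]-tp),w["R"]@Rt,w["K"][0,0],Rt)
E
```

```text
station [0.6345 0.1461 0.3067]
[[-1.4634 -1.4452]
 [-0.8145  0.3788]
 [-2.3961 -0.063 ]
 [-2.548  -1.7838]
 [ 0.0247  0.3231]
 [-0.5169 -1.2699]
 [-0.3419 -1.1716]
 [-1.0347 -0.0898]
 [-0.915  -2.0512]
 [ 0.1347 -1.1177]
 [ 0.4264  0.7059]
 [-0.3853 -0.9446]
 [-1.6995 -0.6505]
 [ 0.795  -0.1813]
 [-1.612  -0.0873]
 [-0.6359 -0.2488]]
rim st -0.06795108926526325 -0.10481542095381138
rim st 0.07228860007155381 -0.1025924355775993
rim st 0.07005430688980616 0.10587342809918744
tr [ 0.6519 -0.2052]
tr [ 0.6335 -0.3663]
tr [ 0.5118 -0.3539]
tr [ 0.5285 -0.1921]
body [ 0.612  -0.2071]
body [ 0.6044 -0.3153]
lipL [ 0.5577 -0.2193]
lipL2 [ 0.5387 -0.2175]
lipR [ 0.5537 -0.3033]
lipR2 [ 0.5354 -0.2989]
hbase [ 0.5505 -0.2599]
htip [ 0.4977 -0.2529]
s lip [ 0.5373 -0.2915]
s lip [ 0.5435 -0.2147]
s lip [ 0.5533 -0.2946]
s lip [ 0.5586 -0.2143]
s bodyfar [ 0.6082 -0.3088]
s bodyfar [ 0.6389 -0.1923]
cam in tool [ 0.0677  0.0005 -0.1351] [[ 0.0007  1.      0.    ]
 [-0.9643  0.0007 -0.2648]
 [-0.2648  0.0002  0.9643]] 277.4114431134447 [[ 0.9474  0.3201 -0.0003]
 [ 0.3201 -0.9474  0.001 ]
 [ 0.     -0.001  -1.    ]]
```

```bash
cat >> util.py <<'E'
Q_ST=np.array([.6345,.1461,.3067]); A=np.array([-.6428,0,.766])
def pose(lip,yaw,flip=1,back=0.,pitch=0.):
    """TCP pose so that the basket's lip is at `lip` with `yaw`; back = mm off along handle axis"""
    Rb=Ro.from_euler('z',yaw).as_matrix()@Ro.from_euler('y',pitch).as_matrix()
    h=np.array([-.0335,0,.042]); z=-A; y=np.array([0,flip,0.]); x=np.cross(y,z)
    p=np.asarray(lip)+Rb@(h+A*(back/1000-.011))
    return p,Ro.from_matrix(Rb@np.c_[x,y,z]).as_rotvec()
def st(dx,dy,dz,q=None):  # point mm from nominal rim
    return world(Q_ST if q is None else q,[[-67.5+dx,dy,135+dz]])[0]
E
python3 - <<'E'
from util import *
for f in (1,-1):
    for n,l,y,b in [("pre",(.547,-.257,.086),-.065,100),("grasp",(.547,-.257,.086),-.065,0),("lift",(.5,-.257,.24),-.065,0),("mid",st(-150,0,95),.3067,0),("over",st(10,0,95),.3067,0),("down",st(10,0,25),.3067,0),("hang",st(0,0,0),.3067,0),("ret",st(0,0,0),.3067,100)]:
        p,o=pose(l,y,f,b);print(f,n,p,bot.solve_ik(p,o))
c=bot.get_calibration("top")
for n,px,z in [("beaker",(455,210),.09),("bottle",(358,127),.16),("jar",(178,268),.07),("blue2",(425,268),.05)]: print(n,plane(c,px,z))
E
```

```text
1 pre [ 0.4565 -0.2511  0.1962] [-0.7434 -0.1721 -0.7898  0.3744  0.4152 -0.5531]
1 grasp [ 0.5206 -0.2553  0.1196] [-0.6434  0.0436 -0.8326  0.0821  0.3591 -0.4638]
1 lift [ 0.4736 -0.2553  0.2736] [-0.7202 -0.2013 -0.607   0.578   0.4025 -0.532 ]
1 mid [0.402  0.0725 0.2636] [ 0.0597 -0.5916 -0.8576  0.6217  0.1578 -0.1908]
1 over [0.5545 0.1208 0.2636] [ 0.1653 -0.2088 -0.6616  0.4248  0.0907 -0.1086]
1 down [0.5545 0.1208 0.1936] [ 0.1653 -0.1443 -0.8021  0.2198  0.0907 -0.1086]
1 hang [0.545  0.1177 0.1686] [ 0.1614 -0.1337 -0.8661  0.1454  0.0932 -0.1116]
1 ret [0.4837 0.0983 0.2452] [ 0.1302 -0.3682 -0.8109  0.4376  0.1131 -0.1358]
-1 pre [ 0.4565 -0.2511  0.1962] [-0.7434 -0.1721 -0.7898  0.3744  0.4152  2.5885]
-1 grasp [ 0.5206 -0.2553  0.1196] [-0.6434  0.0436 -0.8326  0.0821  0.3591  2.6778]
-1 lift [ 0.4736 -0.2553  0.2736] [-0.7202 -0.2013 -0.607   0.578   0.4025  2.6096]
-1 mid [0.402  0.0725 0.2636] [ 0.0597 -0.5916 -0.8576  0.6217  0.1578  2.9508]
-1 over [0.5545 0.1208 0.2636] [ 0.1653 -0.2088 -0.6616  0.4248  0.0907  3.033 ]
-1 down [0.5545 0.1208 0.1936] [ 0.1653 -0.1443 -0.8021  0.2198  0.0907  3.033 ]
-1 hang [0.545  0.1177 0.1686] [ 0.1614 -0.1337 -0.8661  0.1454  0.0932  3.03  ]
-1 ret [0.4837 0.0983 0.2452] [ 0.1302 -0.3682 -0.8109  0.4376  0.1131  3.0058]
beaker [ 0.5228 -0.443   0.09  ]
bottle [ 0.7647 -0.1472  0.16  ]
jar [0.3564 0.4012 0.07  ]
blue2 [ 0.3479 -0.3546  0.05  ]
```

```bash
python3 - <<'E'
from util import *
import cv2
p,o=pose((.547,-.257,.086),-.065,1,100); bot.goto(p+[-.01,0,.04],o)
c=bot.get_calibration("wrist");im=bot.grab_frame("wrist");np.savez("w1.npz",im=im,**c)
cv2.imwrite("pics/w1.png",im[:,:,::-1]);print(bot.current_t(),bot.current_tcp_pos()-p)
E
```

```text
2.0083 [-0.01   -0.0004  0.0401]
```

View pics/w1.png

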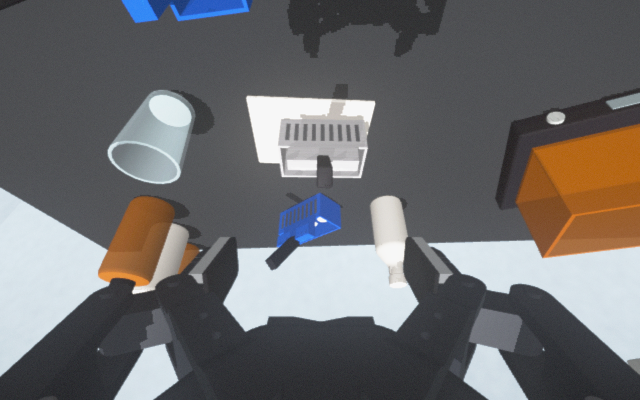

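The view is upside-down. The steel basket has slots at (323,130), its lip band at ~y 150 and its handle end at (324,184). The tank is at the right, with its near corner at (545,255). I'll crop for exact pixels.

```bash
python3 - <<'E'
import numpy as np,cv2
im=np.load("w1.npz")["im"][:,:,::-1]
g=lambda x,y,w,h,s:np.clip((cv2.resize(im[y:y+h,x:x+w],None,fx=s,fy=s,interpolation=cv2.INTER_CUBIC)/255.)**.6*255,0,255).astype(np.uint8)
a=g(260,100,130,100,3*2-2+0,); b=g(490,80,150,190,2)
c=np.zeros((600,800,3),np.uint8); c[:400,:520]=a; c[:380,500:800]=np.where(True,b,b)
cv2.imwrite("pics/crop3.png",c)
E
```

```text
(no output)
```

View pics/crop3.png

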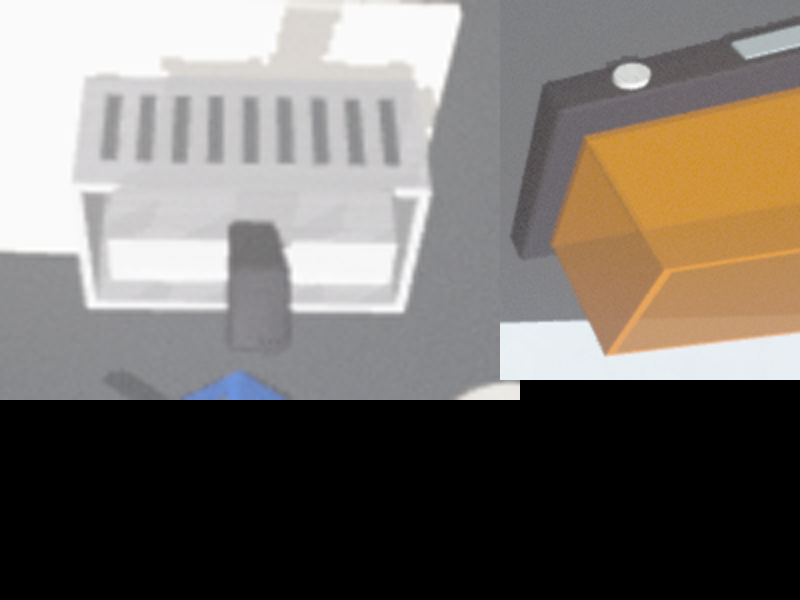

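```bash
python3 - <<'E'
from util import *
w=dict(np.load("w1.npz"));ct,cs=bot.get_calibration("top"),bot.get_calibration("scene")
B=np.array([(75,182,-30,-55,50),(430,190,-30,55,50),(88,306,30,-55,50),(406,311,30,55,50),(88,76,-30,-55,0),(414,74,-30,55,0)],float)
B[:,0]=260+B[:,0]/4;B[:,1]=100+B[:,1]/4
f=lambda q:(proj(w,world(q[:3],B[:,2:]+[0,0,q[3]*1000]))-B[:,:2]).ravel()
r=least_squares(f,[.58,-.257,-.065,.006]);print("basket x y yaw z",r.x);print(f(r.x).reshape(-1,2)); 
print("lip",world(r.x[:3],[[-34.5,0,80+1000*r.x[3]]]))
for z in (.003,.006):
  g=lambda q:f(np.r_[q,z]); k=least_squares(g,r.x[:3]);print(z,k.x,k.cost)
T=lambda a:[[165+p[0]/3,125+p[1]/3,*p[2:],0] for p in a]
S=lambda a:[[305+p[0]/3,160+(p[1]-300)/3,*p[2:],0] for p in a]
S2=lambda a:[[305+p[0]*.175,210+p[1]*.175,*p[2:]] for p in a]
W=lambda a:[[490+(p[0]-500)/2,80+p[1]/2,*p[2:]] for p in a]
top=T([(390,144,-79.5,-100,394),(396,163,-99.5,-100,394),(7,107,32.5,169.5,410),(52,98,32.5,134.5,410),(437,213,-100,-125,30),(382,45,100,-125,30)])
sc=S([(66,319,-99.5,-100,394),(66,353,-79.5,-100,370),(367,412,-12.5,134.5,410),(410,412,-12.5,169.5,410),(415,455,32.5,169.5,410),(370,457,32.5,134.5,410)])+S2([(45,515,100,-125,30,0),(628,555,100,175,30,0),(45,535,100,-125,0,0),(625,578,100,175,0,0),(100,122,-70,-105,135,1),(85,372,70,-105,135,1),(524,398,70,105,135,1)])
wr=W([(665,270,-70,-105,135,1),(607,355,70,-105,135,1),(585,138,-70,-105,30,1),(552,248,70,-105,30,1),(545,85,-100,-125,30,0)])
V=[(c,np.array(v,float)) for c,v in((ct,top),(cs,sc),(w,wr))]
F=lambda q:np.concatenate([(proj(c,world(q,v[:,2:5]+np.outer(v[:,5],[q[3],0,0])))-v[:,:2]).ravel() for c,v in V])
r=least_squares(F,[*Q_ST,0],loss='soft_l1',x_scale=[.1,.1,.1,10]);print("station",r.x);print(F(r.x).reshape(-1,2))
E
```

```text
basket x y yaw z [ 0.5859 -0.2578 -0.0825  0.0041]
[[-0.5874  0.2847]
 [ 0.2539 -0.6114]
 [ 0.7775 -0.1071]
 [-0.4445 -0.512 ]
 [-0.5542 -0.3449]
 [ 0.6026  1.2856]]
lip [[ 0.5515 -0.2549  0.0841]]
0.003 [ 0.5869 -0.2578 -0.0824] 2.3136245139989624
0.006 [ 0.5841 -0.2577 -0.0826] 2.5371350216025554
station [0.634  0.1469 0.3103 2.543 ]
[[-1.7276 -1.3815]
 [-1.0494  0.433 ]
 [-2.7239  0.4547]
 [-2.8878 -1.3192]
 [-0.151   0.3353]
 [-0.899  -1.1906]
 [-0.1207 -1.1438]
 [-0.7862 -0.0599]
 [-0.5632 -2.3059]
 [ 0.4748 -1.4172]
 [ 0.8482  0.3939]
 [ 0.0487 -1.2092]
 [-1.2655 -0.5745]
 [ 1.2206 -0.4639]
 [-1.1864 -0.0124]
 [-0.2178 -0.5275]
 [ 0.1517  0.1737]
 [-0.4611  0.0753]
 [ 0.133   0.6156]
 [-0.4778 -0.4279]
 [-1.322   0.7432]
 [-0.5418 -1.0916]
 [-1.3284 -3.1055]
 [ 6.9035 12.7982]]
```

```bash
python3 - <<'E'
from util import *
import cv2
l=(.551,-.2555,.0845);yaw=-.08
p,o=pose(l,yaw,1,70); bot.goto(p,o)
p,o=pose(l,yaw); hit=bot.line_to(p,speed=.1,stop_force=8)
f0=bot.current_contact_force()
bot.move_gripper(0.0); print(hit,bot.current_opening(),bot.current_grip_force(),bot.current_tcp_pos()-p,f0,bot.current_contact_force())
bot.line_to(p+[-.02,0,.16],speed=.15); bot.hold(.2)
print(bot.current_contact_force(),bot.current_ft_torque(),bot.current_opening(),bot.current_t())
for n in("wrist","scene"):
    im=bot.grab_frame(n);np.savez(n+"2.npz",im=im,**bot.get_calibration(n));
w=np.load("wrist2.npz")["im"];s=np.load("scene2.npz")["im"]
cv2.imwrite("pics/g2.png",np.vstack([w[0:300,80:560],cv2.resize(s[120:270,130:370],(480,300))])[:,:,::-1])
E
```

```text
False 0.013313682339957443 59.75239276885986 [ 0.     -0.0001  0.0002] [0.6724 0.2318 0.1473] [-2.8093  0.2313  2.9805]
[-0.5035 -0.3947 -4.0583] [0.0668 1.2279 0.0048] 0.013089349800661934 5.325
```

View pics/g2.png

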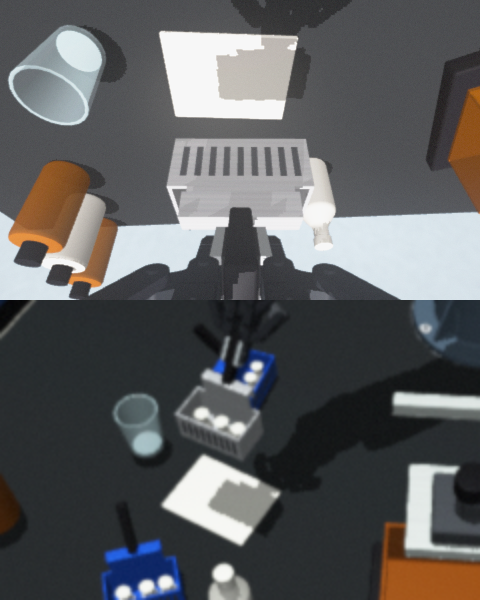

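Basket is held (opening 13 mm), with body corners at about (248,187), (396,188), (255,140), (386,139) in the wrist image. I'll check its pose in the hand with PnP on corners.

```bash
python3 - <<'E'
from util import *
import cv2
d=np.load("wrist2.npz");w=dict(d);im=d["im"][:,:,::-1]
P=np.array([(-30,-55,50),(-30,55,50),(-30,-55,0),(-30,55,0),(30,-55,50),(30,55,50)],float)/1000
px=np.array([(248,187),(396,188),(255,140),(386,139),(257,228),(379,229)],float)
tp=bot.current_tcp_pos();Rt=Ro.from_rotvec(bot.current_tool_rot()).as_matrix()
x=np.cross([0,1,0],-A);Rbt=np.c_[x,[0,1,0],-A]   # tool axes in basket frame
Rb=Rt@Rbt.T
org=tp-Rb@(np.array([-.068,0,.122])-.011*A)
print("pred px",proj(w,(Rb@P.T).T+org),"org",org)
ok,rv,t=cv2.solvePnP(P,px,w["K"],None)
R=w["R"].T@cv2.Rodrigues(rv)[0];o=w["R"].T@(t.ravel()-w["t"])
print("pnp org",o,"rel rot basket frame",Ro.from_matrix(Rb.T@R).as_rotvec(),"d",Rb.T@(o-org))
c=cv2.resize(im[125:245,235:410],None,fx=4.5,fy=4.5,interpolation=cv2.INTER_CUBIC);cv2.imwrite("pics/c4.png",np.clip((c/255.)**.6*255,0,255))
E
```

```text
pred px [[246.9905 185.6568]
 [393.5533 185.7848]
 [255.8799 138.6405]
 [384.7592 138.7584]
 [260.9842 224.2831]
 [379.5147 224.3825]] org [ 0.5652 -0.2581  0.164 ]
pnp org [ 0.5631 -0.2588  0.1688] rel rot basket frame [-0.0292 -0.0268 -0.046 ] d [-0.0021 -0.0009  0.0048][ WARN:0@0.047] global loadsave.cpp:1063 imwrite_ Unsupported depth image for selected encoder is fallbacked to CV_8U.
```

View pics/c4.png

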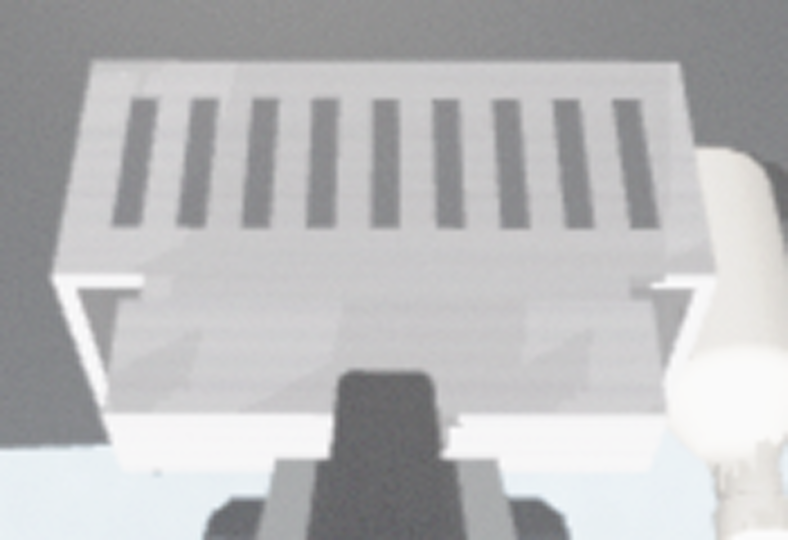

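```bash
sed -i 's/^Q_ST=np.array(\[[^]]*\])/Q_ST=np.array([.634,.1469,.3103])/' util.py; python3 - <<'E'
from util import *
import cv2
y=Q_ST[2]
p,o=pose(st(-150,0,97),y); bot.goto(p,o)
p,_=pose(st(11,0,97),y); print(bot.line_to(p,o,speed=.12,stop_force=12))
w=bot.grab_frame("wrist");s=bot.grab_frame("scene");np.savez("w3.npz",im=w,**bot.get_calibration("wrist"))
p,_=pose(st(11,0,24),y); print(bot.line_to(p,speed=.07,stop_force=8)); bot.hold(.3)
f=bot.current_contact_force();print(f,bot.current_tcp_pos()-p,bot.current_t())
w2=bot.grab_frame("wrist")
cv2.imwrite("pics/o3.png",np.vstack([np.hstack([w[0:300,120:520],cv2.resize(s[150:300,260:460],(400,300))]),np.hstack([w2[0:300,120:520],np.zeros((300,400,3),np.uint8)])])[:,:,::-1])
E
```

```text
False
False
[ 0.5821 -0.2933 -4.9316] [0.0001 0.     0.0003] 9.7917
```

View pics/o3.png

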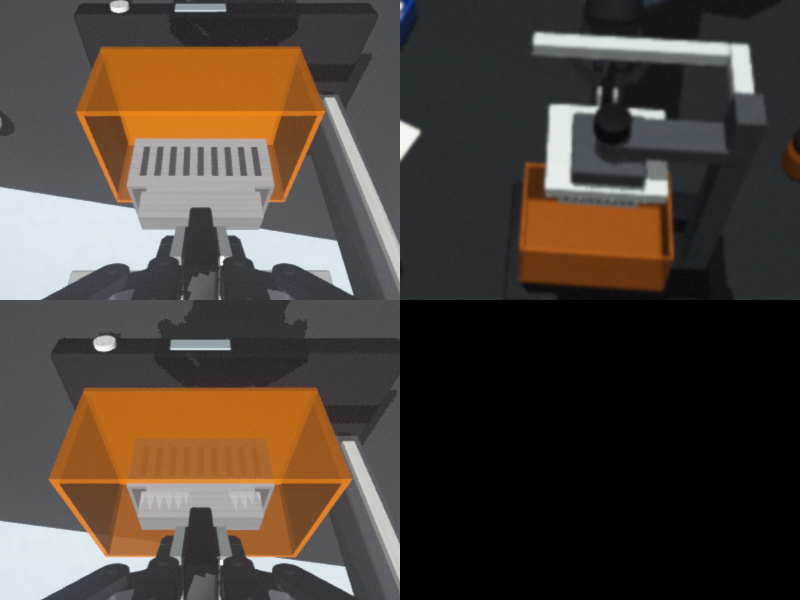

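The wrist view shows the basket inside the tank, parallel to the near wall (rim edge 50–351, y 480) and centred (~201). Now I'll feel for the wall.

```bash
python3 - <<'E'
from util import *
y=Q_ST[2];o=pose(st(0,0,0),y)[1];u=np.r_[np.cos(y),np.sin(y),0]
p0=bot.current_tcp_pos();f0=bot.current_contact_force()
hit=bot.line_to(p0-.032*u,speed=.02,stop_force=3); p=bot.current_tcp_pos();d=(p-p0)@u
print(hit,"lip dx at contact",11+1000*d,"f",(bot.current_contact_force()-f0)@u,bot.current_ft_torque(),bot.current_t())
bot.line_to(p+.006*u,speed=.05);bot.hold(.1);p1=bot.current_tcp_pos();f1=bot.current_contact_force()
hit2=bot.line_to(p1-.012*u,speed=.008,stop_force=1.5);q=bot.current_tcp_pos();
print(hit2,"second",11+1000*((q-p0)@u),(bot.current_contact_force()-f1)@u,bot.current_t())
E
```

```text
True lip dx at contact 1.1361209362426585 f 4.44334222589552 [ 0.1214 -0.1879  0.293 ] 10.5667
True second 1.4365667774150577 2.991205485755191 11.7667
```

```bash
python3 - <<'E'
from util import *
import cv2
y=Q_ST[2];u=np.r_[np.cos(y),np.sin(y),0]
p=bot.current_tcp_pos()+.0023*u; bot.line_to(p,speed=.02);bot.hold(.2)
z0=pose(st(0,0,0),y)[0][2];f0=bot.current_contact_force();t0=bot.current_ft_torque()
p=bot.current_tcp_pos();p[2]=z0-.006
hit=bot.line_to(p,speed=.02,stop_force=5);bot.hold(.2)
print(hit,"lip z mm",1000*(bot.current_tcp_pos()[2]-z0),bot.current_contact_force()-f0,bot.current_ft_torque()-t0,bot.current_t())
w=bot.grab_frame("wrist");np.savez("w4.npz",im=w,**bot.get_calibration("wrist"))
cv2.imwrite("pics/h4.png",cv2.resize(w[100:300,160:480],(800,500),interpolation=cv2.INTER_CUBIC)[:,:,::-1])
E
```

```text
True lip z mm -1.2962962993205152 [-0.8056 -1.2886 10.2387] [ 0.3354 -1.1933  0.0617] 13.5917
```

View pics/h4.png

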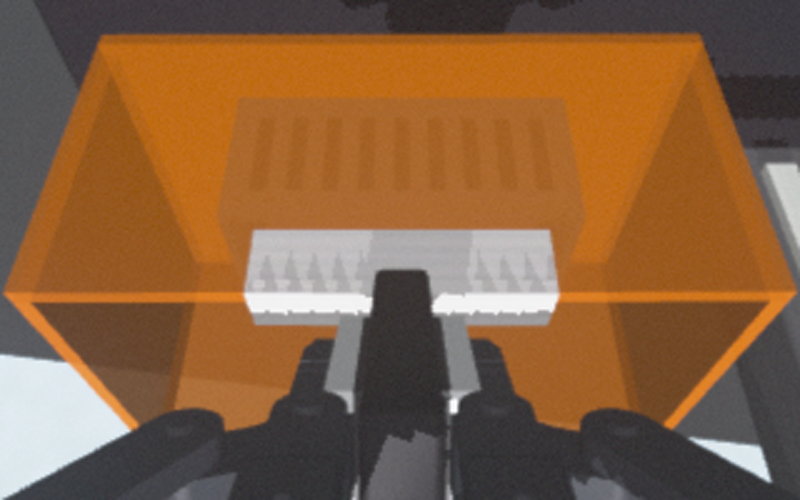

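The leg hangs outside the rim (bright band at 245–555, y 230–295) and the bridge sits on the rim, centred between the rim ends at 8 and 795. I'll release and retreat along the handle.

```bash
python3 - <<'E'
from util import *
import cv2
y=Q_ST[2]; Aw=Ro.from_euler('z',y).apply(A)
bot.move_gripper(.05); bot.hold(.3); p=bot.current_tcp_pos()
print(bot.line_to(p+.11*Aw,speed=.1,stop_force=15)); bot.hold(.8)
print(bot.current_contact_force(),bot.current_opening(),bot.current_t())
w=bot.grab_frame("wrist");s=bot.grab_frame("scene")
cal=bot.get_calibration("wrist"); u=np.r_[np.cos(y),np.sin(y),0]
cv2.imwrite("pics/f5.png",np.hstack([w[60:360,120:520],cv2.resize(s[150:300,260:460],(400,300))])[:,:,::-1])
q=np.r_[st(3.4+34.5,0,0)[:2],y]
print("pred px",proj(cal,world(q,[(-43,-40,84-16+51),(-43,40,84-16+51),(-43,-40,139),(-43,40,139),(-30,-55,55),(-30,55,55)]))-[120,60])
E
```

```text
False
[-0.5237 -0.0263 -0.2984] 0.04989112176390237 16.4333
pred px [[162.7538 108.633 ]
 [237.8417 108.6064]
 [161.2405 123.5239]
 [239.3856 123.4917]
 [155.789   76.0774]
 [244.7114  76.0569]]
```

View pics/f5.png

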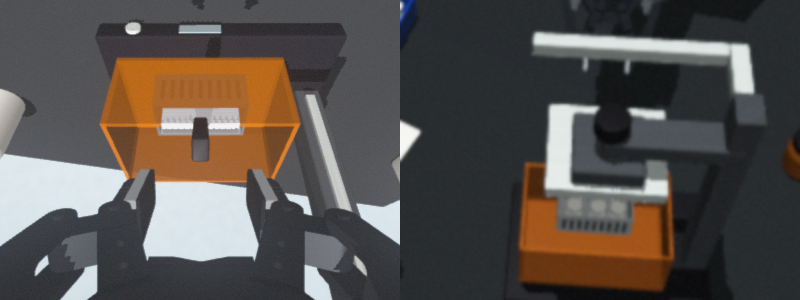

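The basket hangs on the rim. Its leg edges (161–244, y 108–124) and its underside (y ~76) match the level prediction, and the gripper is clear.

```bash
python3 -c "
from rig import bot
print(bot.finish_job(),bot.current_t())"
```

```text
the job is handed in; nothing more can be done
the job is handed in; nothing more can be done
```

The steel basket hangs level on the middle of the near tank wall, lip fully on the rim and the gripper clear; I handed the job in at about 16.5 s of the 42 s allowed and felt no bump, and the judge's result was not shown.

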